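# Fit the new intake filter on the vacuum clamping pump

## Robot

A 7-joint arm with a two-finger parallel gripper is mounted at the origin on the work surface. World frame = base frame: x ahead of the robot, y to its left, z up, the work surface at z = 0. Lengths are in m, angles in degrees, forces in N, time in s.
With the tool pointing down it reaches from about 0.425 to 0.925 m from the base axis. Payload 6.8 kg.
Tool frame: the origin (TCP) lies midway between the tips of the shut fingers; the grasp point (between the pads) lies 19 mm behind it (pinch_z is the distance from the TCP to the grasp point, in m); x points along the fingers, y is the direction in which the jaws open and shut, and the axes are right-handed (so a half turn about x gives the same grasp; the last joint's range is limited). The gripper opens to 88 mm and grips with 3 to 60 N. Pads are 20 mm wide; open, the fingers measure 115 mm over their backs; the gripper's body (75 mm by 178 mm) begins 61 mm behind the grasp point.
Start: joints at [67.546, 27.33, 1.283, 89.118, -0.659, 63.558, -4.761], TCP at [0.189, -0.648, 0.223] pointing down, gripper open.
Joint ranges: [-169.35, 169.35], [-19.33, 120.38], [-80.79, 83.38], [13.8, 139.57], [-78.32, 258.32], [9.67, 109.79], [-169.56, 169.56]. Speed limits (degrees/s): [136.94, 136.94, 180, 180, 180, 180, 180].

## Interface

Orientations are given as a 3x3 rotation matrix whose columns are the frame's x, y, z axes.
In Python, from rig import observe, grab_frame, job_done, pinch_z gives the robot as it stands. The module is installed in compiled form; this text tells all that it offers.
- The arm moves only by the shell command python3 -m creep 'ROWS' [OPENING] [FORCE]. ROWS is JSON, one flat list of numbers, 4 for each row, row after row: the shift along the tool's x, y, z in cm, then the turn about the tool's x in rad. In form: [dx, dy, dz, twist, dx, dy, dz, twist, ...]. A call has 1 to 12 rows; each row shifts and turns the commanded pose from where the row before left it, along the tool's axes as they then stand; what a row does not reach is not made up. A row lasts 1/10 s, in which the tool goes at most 50 mm and 8.59 degrees, less where a joint would pass 70% of its speed; a pose out of reach is approached as far as the arm can. A call with a gripper value outside its range is refused whole. OPENING is the finger opening in cm, from 0 to 8.78, set as the call begins (- or left out, the last holds). The fingers move at their own pace and stop on an object; FORCE is the grip in N (left out, the last holds). Time passes only in rows, so rows that do not move let the fingers close. It gives the time, the measured TCP pose, the force and the opening at its end, in the units of the state.
- observe(): the state, without advancing time (a new reading comes with each control period).
- grab_frame(name): name is "scene" or "top"; returns a dict with "color" (400x640x3 uint8, blue, green, red), "range_z" (400x640 float32, m along the optical axis (not along the pixel's ray), 0 where there is no reading), "vertical_fov" (degrees; the focal length in pixels is half the picture's height over the tangent of half this angle, whatever the lens; pixels are square), "cx", "cy" (the principal point, pixels), "R" (3x3) and "t" (3): a world point X has camera coordinates R X + t. Camera axes: x right, y down, z forward; pixel columns grow to the right and rows downward; lengths in m; the calibration is good to about 2 mm. A picture is of the moment at which its call begins.
- job_done(): hands the job in, once; it reports no verdict.
The state is a dict: "clock": time; "joint_positions": joint angles; "joint_vel": joint speeds; "tau": joint torques, N m; "eef_pos": TCP position; "tool_rot": TCP orientation; "ft_force": force on the tool from outside, world axes, zero at the start; "moment": the same for the moment, N m; "opening": finger opening in m.
Only numpy, scipy, OpenCV 4.12 (cv2) and the standard library are available. Lean on these libraries where they do the work, as an engineer would, in place of code of your own. Each camera call takes 0.05 s, during which the arm holds its last target.

## Task

Fold both carton flaps back well past upright, lift the new filter cell out by its knurled collar and put it over the pump's intake spigot, then turn it until its hidden keyways drop over the pins. Push it fully home against the sprung seal ring and finish while still holding it pushed home in the gripper, so that the retaining dogs can be swung over its rim. Leave the old filter and everything else on the bench where they are.

Things in the scene. Friction and masses are not known exactly. Their poses are not given: they have to be found in the camera images.
- cell: new filter cell, rigid, about 220 g, standing upright in the carton. Origin: centre of its underside, z up its axis. Heights above it: foot rim 58 mm dia to 6 mm, pleated drum 50 mm dia to 42 mm, knurled collar to 60 mm, cap to 63 mm. Open below: bore 33 mm dia; in the foot (0 to 12 mm) three hidden keyways, 9 mm wide, 5 mm deep, 120 degrees apart; neither marks nor this frame tell their direction
- cell_collar (a point): on the cell's axis at mid-height of its knurled aluminium collar (56 mm dia, 18 mm high), 51 mm above the cell's underside: the place to grip
- carton: cardboard carton, fixed to the bench; outside 154 mm (its x) by 138 mm (its y) by 76 mm high, walls and floor 4 mm. Origin: centre of its underside. The cell stands on its floor about the middle. The two long flaps hinge on the top of its +y and -y walls, along its x; the short end flaps are already folded down outside
- flap_left (a joint): flap on the carton's +y wall: 0 = lying shut over the carton, pi/2 = upright, 2.8 = folded fully out; starts half raised (0.75 to 1.1). Light, stays where it is left
- flap_right (a joint): flap on the carton's -y wall, same values and behaviour
- flap_left_edge (a point): middle of the free edge of the left flap (flap 152 mm along the carton's x, 66 mm from hinge to edge, 3 mm thick)
- flap_right_edge (a point): middle of the free edge of the right flap
- flap_left_hinge (a point): middle of the left flap's hinge line, 67 mm to +y of the carton's middle, 76 mm above the bench
- flap_right_hinge (a point): middle of the right flap's hinge line, 67 mm to -y of the carton's middle
- pump: vacuum clamping pump, fixed to the bench. Origin on the bench under the intake. Pump head 100 x 120 mm, top at 118 mm, carries the intake; grey motor runs along its +x to 240 mm from the intake, terminal box up to 166 mm high 90 to 160 mm from the intake. Two small retaining dogs stand on the head 45 mm to its +y and -y of the intake, up to 152 mm high
- seat (a point): centre of the intake flange's face on the vertical intake axis, 135 mm above the bench; cell's origin comes here when fully home. Off its keyways, a cell put over the spigot rests on the three pins, 11.5 mm above this point; turned by up to 120 degrees, either way, it drops over them on to the seal ring, 4 mm above this point, and must still be pushed down
- spigot_top (a point): centre of the top of the intake spigot, 30 mm above seat: upright steel tube 30 mm dia, its top 5 mm tapered to 21 mm. Three pins of 5 mm dia, 120 degrees apart (the first towards the pump's +x), stand out 5 mm from it; their tops are 11.5 mm above seat
- seal_ring (a joint): sprung rubber seal ring round the spigot's foot, 62 mm outside dia: 0 = up, 4 mm above the flange; 0.004 = pushed flush, cell fully home. The spring pushes up with 3.8 N at the top and 8.6 N when flush, so the cell's weight alone does not press it and it lifts the cell again if let go. A twist left on the collar makes it drag on the pins
- old_cell: the old, dirty filter cell already taken off: same shape as the new one (58 mm dia, 63 mm long), grey, lying on its side on the bench; origin on the bench under one end, x runs along its length. Leave alone
- router: compact router standing on its 90 mm square clear base, 190 mm tall; origin under the centre. Leave alone
- bar_clamp: one-hand bar clamp lying flat, bar 300 mm long along its x, jaws 85 to 100 mm to +y, 22 mm thick; origin under the bar's middle. Leave alone
- pod: vacuum clamping pod, 130 x 60 x 34 mm, rubber top; origin under its centre. Leave alone
- glue: white glue bottle, 60 mm dia, 170 mm tall; origin under its centre. Leave alone
- edging: flat roll of edging strip, 104 mm dia, 24 mm high; origin under its centre. Leave alone
- square: try square lying flat, stock 110 mm, blade 160 mm; origin at the end of the stock. Leave alone
There are look-alikes about, which are no part of the job. Of the things that look like the carton, the smallest one is meant.

How it is judged:
By the outcome, as a careful person would: the job done as asked, in the order asked, and still so for the second after the job is handed in, while the arm keeps its last pose, push and grip.
It also fails if it takes over 61 s, if anything falls off the work surface, if the arm or the gripper's body presses on something with over 40 N, if the wrist force passes 120 N, or if a joint passes its speed limit or range.

## Working session

There is one attempt and no reset: what is moved stays moved. The work goes in short steps, Python scripts to look and compute and a shell command to move; the robot and the scene stay as the last step left them, time stands still between calls to the robot, and variables do not carry over. Pictures are saved under pics/ and viewed, and the job is handed in when it is done.

```bash
mkdir -p pics; ls
python3 - <<'E'
from rig import observe, grab_frame, pinch_z
import cv2,numpy as np
print(pinch_z); s=observe()
for k,v in s.items(): print(k,np.round(v,4).tolist())
for n in("scene","top"):
    f=grab_frame(n); cv2.imwrite(f"pics/{n}0.png",f["color"]); np.savez(f"{n}0.npz",**f)
    print(n,f["vertical_fov"],f["cx"],f["cy"],f["R"],f["t"],-np.array(f["R"]).T@f["t"])
E
```

```text
pics
0.0187
clock 0.0
joint_positions [67.5445, 27.3762, 1.2805, 89.1743, -0.6598, 63.5554, -4.7599]
joint_vel [-0.0093, -0.0599, -0.0169, 0.0052, -0.0275, -0.0307, -0.0326]
tau [-0.0011, -58.2853, 1.5344, -27.261, -0.0542, 0.0169, 0.0001]
eef_pos [0.1889, -0.6475, 0.2217]
tool_rot [[-0.0006, 0.2801, -0.96], [0.0016, -0.96, -0.2801], [-1.0, -0.0017, 0.0001]]
ft_force [0.0795, -0.3917, -0.0147]
moment [0.024, -0.0017, 0.0107]
opening 0.0878
scene 42.424899728981536 318.0109821499552 203.25228917035957 [[ 0.43676149  0.89952334  0.00985696]
 [ 0.60762097 -0.28691356 -0.74059257]
 [-0.66335221  0.32945161 -0.67188204]] [-0.20644202 -0.20631712  1.98331552] [ 1.53116527 -0.52690226  1.18179205]
top 46.48682139002272 324.29363513825126 206.0158279614823 [[-0.00517852 -0.99982258 -0.01811075]
 [-0.99550847  0.00686655 -0.09442314]
 [ 0.09453075  0.01754043 -0.99536741]] [0.01395145 0.51450387 1.38755217] [ 0.38109887 -0.01392215  1.42995794]
```

View pics/scene0.png

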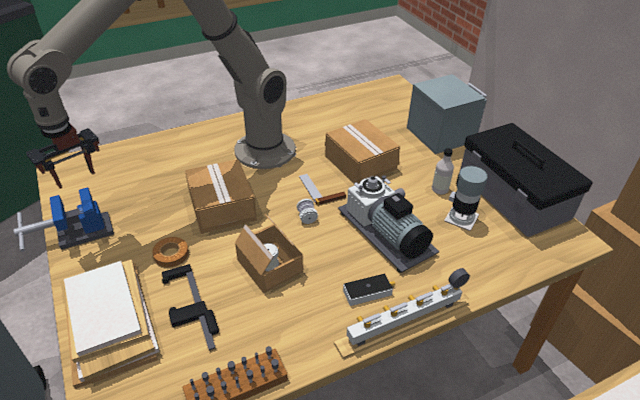

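View pics/top0.png

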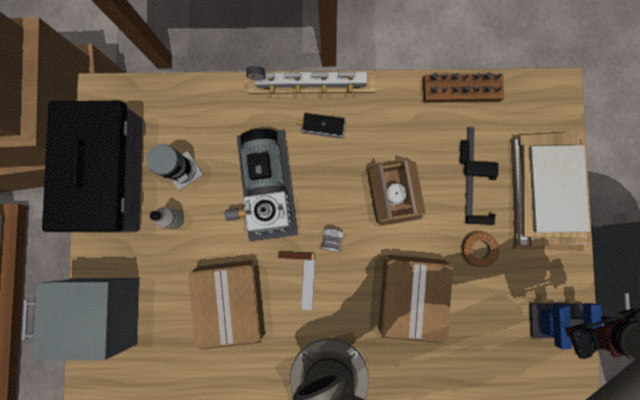

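The top view shows the small open carton near (397,190) with the cell inside, the pump intake at (264,210), and the old cell at (332,237). The scene view shows the same carton near (270,255), with one flap half raised. I'll zoom in on these.

```bash
cat > h.py <<'E'
import numpy as np,cv2
def load(n): return dict(np.load(n))
def cloud(f):
    fl=200/np.tan(np.radians(f["vertical_fov"])/2); z=f["range_z"]
    v,u=np.mgrid[0:400,0:640]
    P=np.stack([(u-f["cx"])/fl*z,(v-f["cy"])/fl*z,z],-1)
    W=(P-f["t"])@f["R"]; W[z==0]=np.nan
    return W
def proj(f,X):
    fl=200/np.tan(np.radians(float(f["vertical_fov"]))/2); c=f["R"]@np.array(X)+f["t"]
    return np.array([c[0]/c[2]*fl+f["cx"],c[1]/c[2]*fl+f["cy"]])
def crop(f,u0,u1,v0,v1,s,out):
    cv2.imwrite(out,cv2.resize(f["color"][v0:v1,u0:u1],None,fx=s,fy=s,interpolation=cv2.INTER_CUBIC))
E
python3 - <<'E'
from h import *
t=load("top0.npz");s=load("scene0.npz")
crop(t,350,450,150,230,7,"pics/c1.png"); crop(s,225,315,215,295,7,"pics/c2.png")
crop(t,220,300,120,245,4.5,"pics/c3.png"); crop(s,330,440,165,270,5,"pics/c4.png")
W=cloud(t)
np.set_printoptions(linewidth=250,precision=0,suppress=True)
print(W[150:230:4,360:436:4,2]*1000)
print(W[196:224:2,246:284:2,2]*1000)
E
```

```text
[[  1.   4.   2.  -3.   3.  -2.   4.   1.  -3.  -4.   1.  -2.   5.   3.   1.   1.  -1.  -3.   0.]
 [ -2.   6.  -2.  -5.  -3.   6.   3.   1.  -1.   1.  -7.   1.   0.  -4.   6.  -2.  -2.   1.   3.]
 [  6.  -1.  -2.   1.  -2.   2.   7.   9.   3.  -1.   6.  -0.  -1.  -1.  -0.   0.   3.  -4.   3.]
 [  0.  -3.  -5.  -2.  -1.  -5.  -4.   4.   4.   1.   5. 128. 113. 101.   8.   4.   0.   0.  -3.]
 [ -1.  -4.   1.  -0.  -3. 128.  79.  78.  75.  75.  65.  56. 120.  97.  79.   2.   0.  -2.  -5.]
 [ -6.   2.  -4.  94. 106. 122.  40.  27.  11.   7.   5.   4. 119. 106.  87.   1.   4.   1.   0.]
 [ -0.  -2.  29.  94. 107. 124.   6.  -0.   6.   9.  -2.  10. 127. 112.  89.   6.   6.  -1.   2.]
 [  2.  -2.   4.  80.  99. 120. 139.   2.  -1.   1.   3.   6. 134. 113.  91.   2.  -2.  -2.  -5.]
 [  3.  -2.   3.  82. 101. 115. 135.  10.   4.   2.  10.   4. 127. 114.  97.  -2.   2.   0.  -1.]
 [ -5.   0.  -1.  78. 100. 117. 132.   4.  67.  66.  64.   4.   4. 115.  99.  80.   6.   0.   3.]
 [  5.   1.   4.  57.  95. 108. 131.  65.  63.  63.  68.  69.   4. 123. 103.  80.  -1.   5.   6.]
 [  0.   3.   3.  41. 
[... 1533 characters left out ...]
6. 154. 147.]
 [147. 153. 117. 137. 144. 136. 135. 170. 169. 169. 167. 163. 132. 136. 141. 132. 137. 146. 147.]
 [153. 151. 154. 140. 145. 139. 137. 167. 166. 166. 171. 160. 148. 142. 135. 135. 134. 143. 145.]
 [116. 147. 130. 133. 138. 138. 137. 157. 166. 163. 162. 146. 136. 142. 139. 135. 132. 148. 148.]
 [114. 120. 118. 131. 138.  nan 138. 134. 135. 136. 134. 134. 138. 138. 144. 139. 131. 145. 148.]
 [117. 118. 118. 118. 135. 135. 140. 138. 143. 137. 143. 137. 141. 140. 138. 138. 117. 145. 145.]
 [120. 119. 114. 119. 131. 133. 136. 141. 139. 138. 143. 138. 145. 136. 137. 123. 118. 112. 122.]
 [117. 115. 114. 115. 116. 135. 133. 135. 136. 135. 133. 133. 138. 138. 126. 118. 117. 116. 122.]]
```

View pics/c1.png

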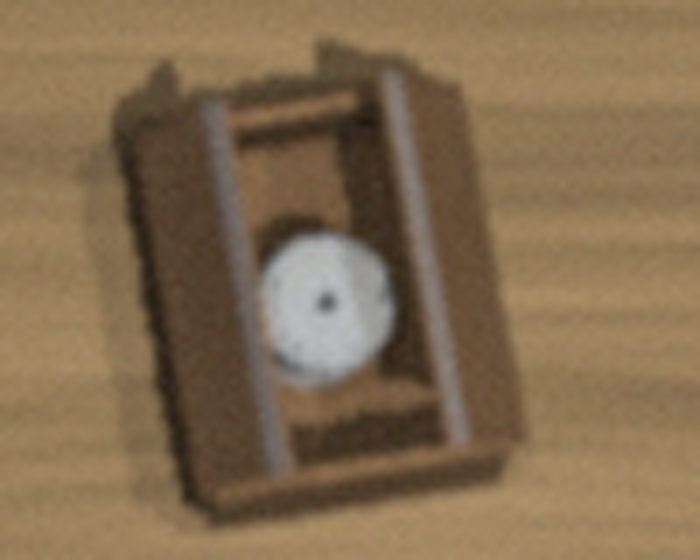

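View pics/c2.png

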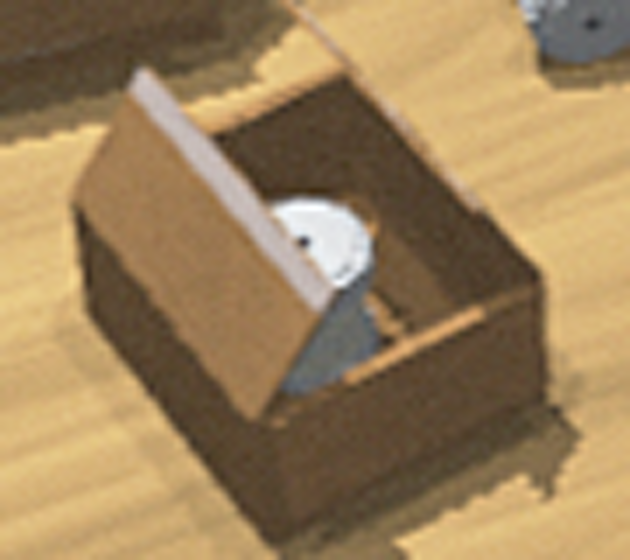

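View pics/c3.png

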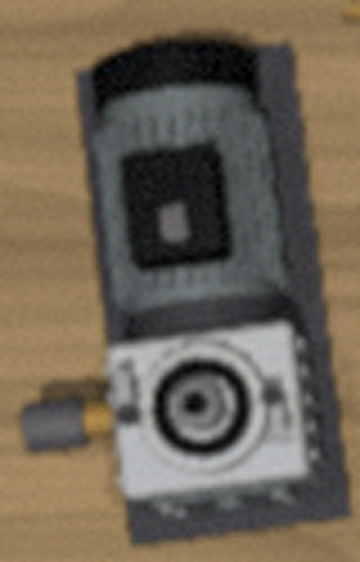

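View pics/c4.png

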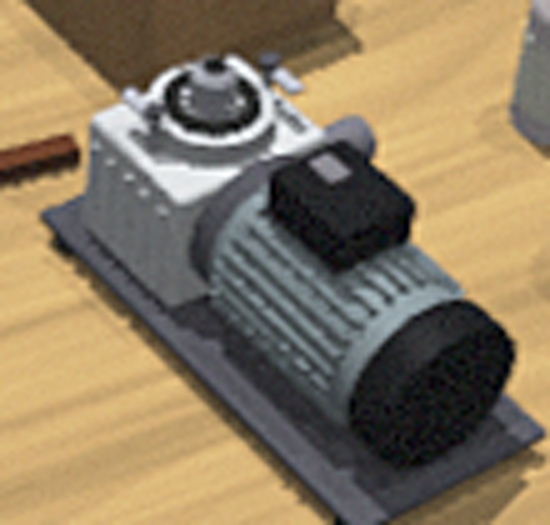

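c1 shows the cell cap centred at crop (327,302), i.e. top pixel (396.7,193), with both flaps half raised and their free-edge gap about 20 px wide. c3 shows the spigot's dark hole at crop (194,403), i.e. (263,209.6). Next I'll measure these with plane fits and rays.

```bash
cat >> h.py <<'E'
def ray(f,u,v,z):
    fl=200/np.tan(np.radians(float(f["vertical_fov"]))/2)
    d=f["R"].T@np.array([(u-f["cx"])/fl,(v-f["cy"])/fl,1]); o=-f["R"].T@f["t"]
    return o+d*(z-o[2])/d[2]
def flap(P,seed,n=5):
    # plane fit with trimming
    m=P
    for i in range(n):
        c=m.mean(0); nn=np.linalg.svd(m-c)[2][2]; m=P[np.abs((P-c)@nn)<.005]
    return c,nn*np.sign(nn[2]),len(m)
E
python3 - <<'E'
from h import *
np.set_printoptions(precision=4,suppress=True)
t=load("top0.npz");s=load("scene0.npz")
W=cloud(t)
for nm,poly in (("L",[(373,170),(381,168),(390,215),(379,218)]),("R",[(408,163),(415,163),(423,210),(416,211)])):
    m=np.zeros((400,640),np.uint8); cv2.fillPoly(m,[np.array(poly,np.int32)],1)
    P=W[m>0]; P=P[(P[:,2]>.082)&(P[:,2]<.14)]
    c,n,k=flap(P,0)
    d=np.cross(n,[0,0,1]); d/=np.linalg.norm(d); d*=np.sign(d[0])
    ang=np.arccos(n[2])
    # hinge line point at z=.076: move along slope
    up=np.cross(d,n); up*=np.sign(up[2]); h=c+up*(.076-c[2])/up[2]
    print(nm,k,"yaw",np.degrees(np.arctan2(d[1],d[0])),"ang",ang,"c",c,"hinge",h,"d",d)
# cap
g=cv2.cvtColor(t["color"],cv2.COLOR_BGR2GRAY)
m=((g>135)).astype(np.uint8); m[:, :384]=0;m[:,409:]=0;m[:178]=0;m[208:]=0
cs=max(cv2.findContours(m,0,1)[0],key=cv2.contourArea); print(cv2.minEnclosingCircle(cs),cv2.fitEllipse(cs))
print("cell ray hole",ray(t,396.7,193,.067), "ell",ray(t,*cv2.fitEllipse(cs)[0],.067))
sub=W[178:208,384:409].reshape(-1,3); sub=sub[(sub[:,2]>.058)&(sub[:,2]<.08)]; print("cap cloud",sub.mean(0),len(sub))
# scene cap: crop hole (305,241)/7
print("scene hole",ray(s,225+305/7,215+241/7,.067))
print("spigot top", ray(t,220+195/4.5,120+403/4.5,.165))
sp=W[190:230,245:285].reshape(-1,3); q=sp[(sp[:,2]>.155)&(sp[:,2]<.18)]; print("spig cloud",q.mean(0),len(q))
print("scene spigot",ray(s,330+213/5,165+66/5,.165))
print(ray(t,220+195/4.5,120+403/4.5,.165)-0)
E
```

```text
L 523 yaw 9.36300940122844 ang 1.103502072267736 c [ 0.5396 -0.1518  0.1117] hinge [ 0.5367 -0.134   0.076 ] d [ 0.9867  0.1627 -0.    ]
R 381 yaw 9.379911383444803 ang 0.9208902774528782 c [ 0.5594 -0.2519  0.1026] hinge [ 0.5627 -0.2718  0.076 ] d [ 0.9866  0.163  -0.    ]
((395.5, 193.5), 9.823541641235352) ((395.84039306640625, 193.2322998046875), (16.845733642578125, 18.89488410949707), 166.72035217285156)
cell ray hole [ 0.5475 -0.203   0.067 ] ell [ 0.5468 -0.2005  0.067 ]
cap cloud [ 0.5462 -0.2024  0.0658] 286
scene hole [ 0.5497 -0.199   0.067 ]
spigot top [0.4927 0.1751 0.165 ]
spig cloud [0.4918 0.1733 0.1638] 100
scene spigot [0.4955 0.1757 0.165 ]
[0.4927 0.1751 0.165 ]
```

Measured values:
- **Carton:** centre about (0.549, −0.203), yaw 9.4°. Hinge separation is 0.14, against 0.134 expected plus flap thickness.
- **Flaps:** about 1.10 and 0.92 rad.
- **Cell:** about (0.548, −0.2015).
- **Spigot:** about (0.4935, 0.175).

Now I'll close the fingers and move above the carton.

```bash
python3 -m creep '[0,-2.72,-3.92,0,0,-2.72,-3.92,0,0,-2.72,-3.92,0,0,-2.72,-3.92,0,0,-2.72,-3.92,0,0,-2.72,-3.92,0,0,-2.72,-3.92,0,0,-2.72,-3.92,0,0,-2.72,-3.92,0,0,-2.72,-3.92,0,0,-2.72,-3.92,0,0,-2.72,-3.92,0]' 0 10
python3 -m creep '[0,0,0,-0.145,0,0,0,-0.145,0,0,0,-0.145,0,0,0,-0.145,0,0,0,-0.145,0,0,0,-0.145,0,0,0,-0.145,0,0,0,-0.145,0,0,0,-0.145,0,0,0,-0.145,0,0,0,0]'
```

```text
clock: 1.3
eef_pos: [0.5499, -0.2013, 0.2224]
tool_rot: [[-0.0, 0.28, -0.96], [0.0, -0.96, -0.28], [-1.0, -0.0, 0.0]]
ft_force: [-0.4, -0.5, -0.8]
opening: 0.0004
clock: 2.4
eef_pos: [0.5488, -0.203, 0.2222]
tool_rot: [[-0.001, 0.987, 0.163], [0.0, 0.163, -0.987], [-1.0, -0.001, -0.001]]
ft_force: [0.3, -0.3, 0.7]
opening: 0.0003
```

```bash
python3 -m creep '[3.3,0,-0.1,0,3.3,0,-0.1,0,3.3,0,-0.1,0,3.1,0,-0.1,0,0,0,0,0]'
python3 -m creep '[0,0,-1.5,0,0,0,-1.5,0,0,0,-1.5,0,0,0,-1.5,0,0,0,-1.5,0,0,0,-1.5,0,0,0,-1.2,0,0,0,0,0]'
python3 - <<'E'
from rig import *
import cv2,numpy as np
f=grab_frame("scene"); np.savez("s1.npz",**f)
from h import *
crop(f,190,350,170,300,4.5,"pics/s1.png")
E
```

```text
clock: 2.9
eef_pos: [0.5453, -0.1981, 0.0887]
tool_rot: [[-0.008, 0.987, 0.159], [0.002, 0.159, -0.987], [-1.0, -0.007, -0.004]]
ft_force: [-1.2, 0.8, 0.7]
opening: 0.0009
clock: 3.7
eef_pos: [0.5322, -0.0966, 0.0936]
tool_rot: [[0.001, 0.986, 0.164], [-0.0, 0.164, -0.986], [-1.0, 0.001, 0.001]]
ft_force: [-2.3, 2.2, 8.3]
opening: 0.0005
```

View pics/s1.png

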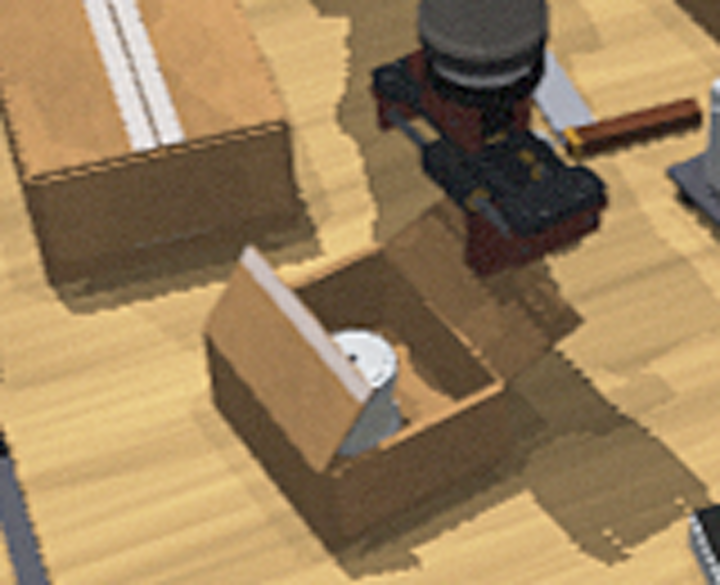

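The left flap now lies folded out, at crop (480,290). Next I'll push the right one the other way.

```bash
python3 -m creep '[-1,0,1.5,0,-0.5,0,2.5,0,0.5,0,2.5,0,0.8,0,2.5,0,0,0,1.5,0,0,0,1.5,0,0,0,1.5,0,0,0,1.5,0,0,0,1.5,0,0,0,1.5,0,0,0,1.5,0,0,0,0.8,0]'
python3 -m creep '[0,0,0,0]'
python3 - <<'E'
from rig import *
import cv2,numpy as np
from h import *
f=grab_frame("scene"); np.savez("s2.npz",**f)
crop(f,190,350,170,300,4.5,"pics/s2.png")
print(observe()["eef_pos"])
E
```

```text
clock: 4.95
eef_pos: [0.565, -0.301, 0.0946]
tool_rot: [[0.0, 0.987, 0.161], [-0.001, 0.161, -0.987], [-1.0, 0.0, 0.001]]
ft_force: [0.3, 0.5, 0.4]
opening: 0.0005
clock: 5.05
eef_pos: [0.5649, -0.3006, 0.0946]
tool_rot: [[0.0, 0.987, 0.16], [-0.001, 0.16, -0.987], [-1.0, 0.0, 0.001]]
ft_force: [0.4, -0.7, 0.4]
opening: 0.0006
[ 0.5648775  -0.29924752  0.09454655]
```

View pics/s2.png

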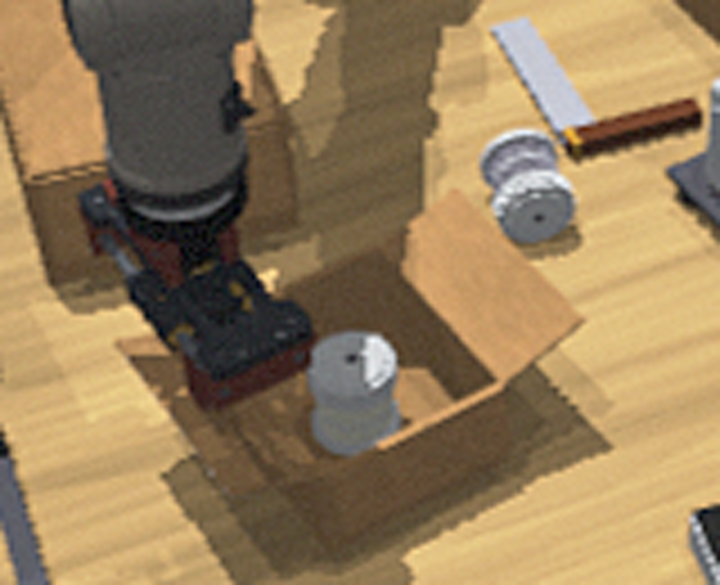

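Both flaps are folded out. Before gripping I'll re-measure the cell centre in the clear view, along with the flap angles.

Run:
```python
from rig import *
from h import *
np.set_printoptions(precision=4,suppress=True)
f=grab_frame("top"); np.savez("t2.npz",**f); crop(f,330,450,140,250,5.5,"pics/t2.png")
W=cloud(f)
C=np.array([.549,-.203]);x=np.array([.987,.163]);y=np.array([-.163,.987])
for nm,W in(("top",W),("scene",cloud(load("s2.npz")))):
    P=W.reshape(-1,3); P=P[~np.isnan(P[:,0])]; a=(P[:,:2]-C)@x; b=(P[:,:2]-C)@y
    for sg in(1,-1):
        m=(abs(a)<.07)&(sg*b>.075)&(sg*b<.125)&(P[:,2]>.05)&(P[:,2]<.15)
        if m.sum()>20:
            k=np.polyfit(sg*b[m],P[m,2],1); print(nm,sg,m.sum(),k,"angle",np.pi-np.arctan(k[0]))
    m=(np.hypot(a,b)<.045)&(P[:,2]>.060)&(P[:,2]<.075); print(nm,"cap cloud",P[m].mean(0),m.sum())
```

```text
top 1 802 [0.3684 0.0512] angle 2.7886091556345973
top -1 319 [0.4036 0.0493] angle 2.758014753407137
top cap cloud [ 0.5463 -0.2013  0.0661] 286
scene 1 655 [0.3632 0.0496] angle 2.7931707279589078
scene -1 455 [0.4419 0.0473] angle 2.7254681389894966
scene cap cloud [ 0.5523 -0.2001  0.0653] 220
```

View pics/t2.png

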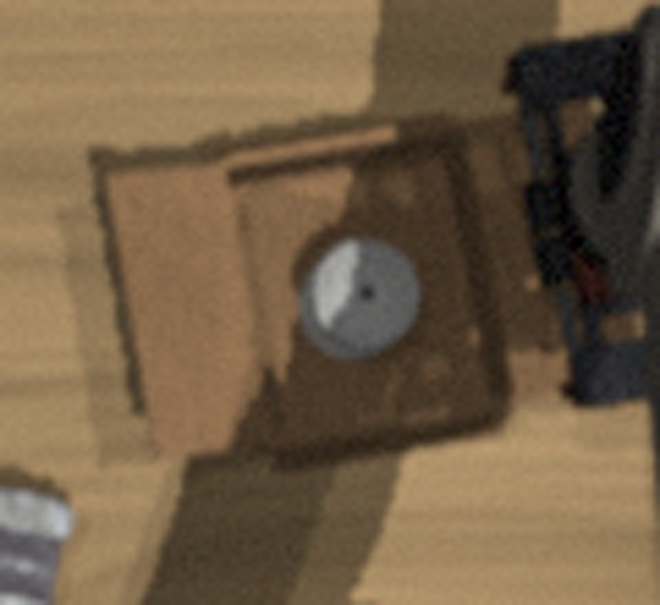

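```bash
python3 -m creep '[-3.5,0,0,0,-3.5,0,0,0,-3.5,0,0,0,0,0,-3.3,0,0,0,-3.3,0,0,0,-3.4,0,3.3,0,0,0,3.3,0,0,0,3.3,0,0,0,0,0,0,0,0,0,0,0]' 8.7 40
```

```text
clock: 6.25
eef_pos: [0.5488, -0.1992, 0.1011]
tool_rot: [[-0.001, 0.987, 0.163], [0.001, 0.163, -0.987], [-1.0, -0.001, -0.001]]
ft_force: [0.1, -1.2, -0.3]
opening: 0.0848
```

```bash
python3 -m creep '[1.6,0,0.16,0,1.6,0,0,0,1.6,0,0,0,1.2,0,0,0,0.5,0,0,0,0,0,0,0]'
python3 -m creep '[0,0,0,0,0,0,0,0,0,0,0,0,0,0,0,0,0,0,0,0,0,0,0,0]' 4 40
```

```text
clock: 6.85
eef_pos: [0.5484, -0.2013, 0.0346]
tool_rot: [[-0.002, 0.987, 0.162], [0.001, 0.162, -0.987], [-1.0, -0.002, -0.001]]
ft_force: [-0.2, 0.4, -0.5]
opening: 0.0867
clock: 7.45
eef_pos: [0.5487, -0.2018, 0.036]
tool_rot: [[-0.0, 0.987, 0.162], [-0.0, 0.162, -0.987], [-1.0, -0.0, 0.0]]
ft_force: [-3.1, -0.3, 5.0]
opening: 0.0552
```

```bash
python3 -m creep '[-1,0,0,0,-2,0,0,0,-3,0,0,0,-3,0,0,0,-3,0,0,0,-3,0,0,0,-3,0,0,0,-0.5,0,0,0,0,0,0,0]'
python3 -m creep '[0,0.08,-2,0,0,0.08,-4,0,0,0.08,-4,0,0,0.08,-4,0,0,0.08,-4,0,0,0.08,-4,0,0,0.08,-4,0,0,0.08,-4,0,0,0.07,-4,0,0,0,-2.1,0,0,0,-2,0,0,0,0,0]'
python3 - <<'E'
from rig import *
from h import *
for n in("scene","top"):
    f=grab_frame(n); np.savez(n+"3.npz",**f)
    if n=="scene": crop(f,310,450,80,250,3.5,"pics/s3.png")
    else: crop(f,210,320,130,250,5,"pics/t3.png")
print(observe()["eef_pos"],observe()["opening"])
E
```

```text
clock: 8.35
eef_pos: [0.5493, -0.2016, 0.2211]
tool_rot: [[0.002, 0.987, 0.162], [-0.001, 0.162, -0.987], [-1.0, 0.001, 0.001]]
ft_force: [-0.0, -0.3, -4.5]
opening: 0.0559
clock: 9.55
eef_pos: [0.4921, 0.1784, 0.2189]
tool_rot: [[-0.003, 0.986, 0.168], [0.001, 0.168, -0.986], [-1.0, -0.003, -0.001]]
ft_force: [-0.1, -0.3, -2.8]
opening: 0.0554
[0.49335318 0.17480741 0.21903107] 0.05526505668423689
```

View pics/s3.png

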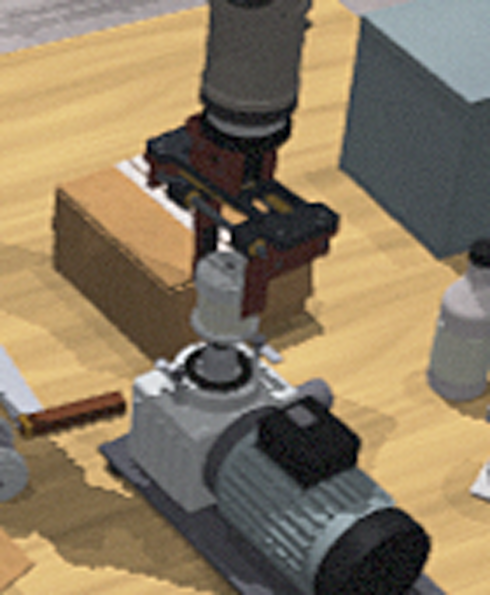

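View pics/t3.png

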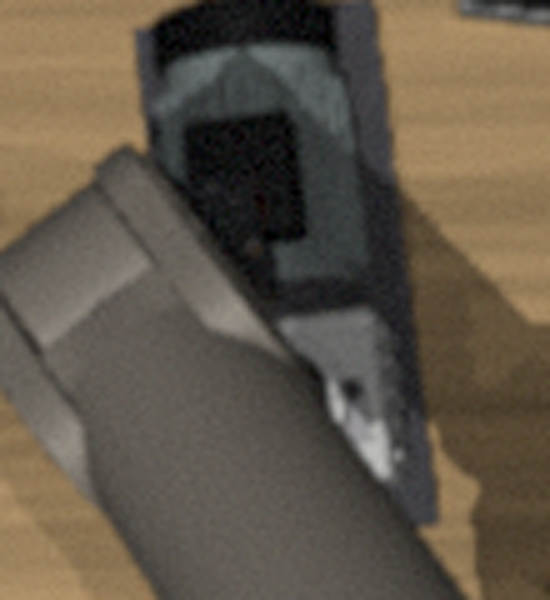

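The scene view shows the cell hanging just over the spigot, with its cap hole near crop (226,265) and its foot near (222,330). I'll compare the axes within this one camera, since its bias then largely cancels.

Run:
```python
from h import *
np.set_printoptions(precision=4,suppress=True)
f=load("scene3.npz"); crop(f,355,395,140,200,10,"pics/s3b.png")
f0=load("scene0.npz"); crop(f0,355,395,165,205,14,"pics/s3c.png")
# predicted pixels for axis point, cap top centre and foot, if cell at given xy
for xy in((.4955,.1757),(.493,.175)):
    print(xy,[((proj(f,[*xy,z])-[355,140])*10).round() for z in(.187,.193,.229,.250)],"spig:",((proj(f0,[*xy,.165])-[355,165])*14).round(),((proj(f0,[*xy,.139])-[355,165])*14).round())
```

```text
(0.4955, 0.1757) [array([182., 327.]), array([183., 312.]), array([193., 218.]), array([199., 163.])] spig: [246. 185.] [237. 274.]
(0.493, 0.175) [array([176., 323.]), array([177., 308.]), array([187., 214.]), array([193., 159.])] spig: [238. 179.] [229. 269.]
```

View pics/s3b.png

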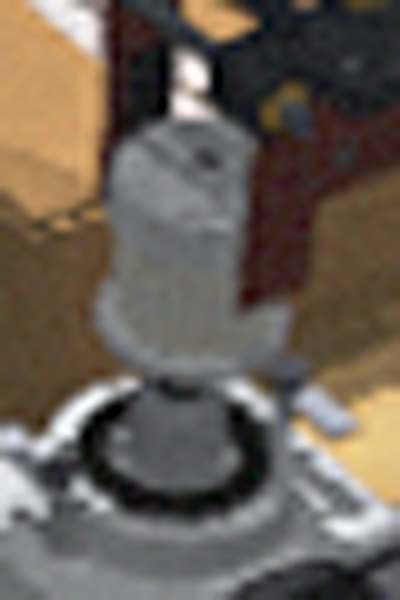

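View pics/s3c.png

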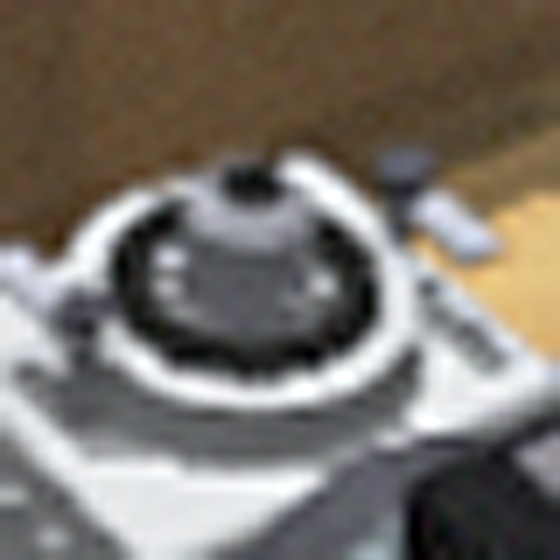

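The spigot top is at s3c (249,184) and the cell foot centre near s3b (195,320). Alignment looks good to about 2 mm, well within the taper. I'll nudge slightly and lower while watching the force.

```bash
python3 -m creep '[0.5,0.05,0.12,0,0.5,0,0,0,0.5,0,0,0,0.5,0,0,0,0.3,0,0,0,0,0,0,0]'
python3 -m creep '[0.3,0,0,0,0.3,0,0,0,0,0,0,0]'
python3 -c "
from rig import *;s=observe();print(s['joint_positions'],s['moment'],s['eef_pos'])"
```

```text
clock: 10.25
eef_pos: [0.4946, 0.1742, 0.1971]
tool_rot: [[-0.001, 0.987, 0.162], [-0.0, 0.162, -0.987], [-1.0, -0.001, 0.0]]
ft_force: [0.0, -0.3, -2.3]
opening: 0.0552
clock: 10.55
eef_pos: [0.4944, 0.1746, 0.1913]
tool_rot: [[-0.001, 0.987, 0.163], [0.0, 0.163, -0.987], [-1.0, -0.001, -0.0]]
ft_force: [-1.5, -0.3, -3.1]
opening: 0.0552
[  5.25413142  19.33731666 -38.0593122  109.49555785  14.23663539
  55.93276097 -29.94559378] [ 0.13947988  0.12975363 -0.00152701] [0.49442041 0.1745676  0.19130496]
```

```bash
python3 -m creep '[0.3,0,0,0,0.2,0,0,0,0,0,0,0]'
python3 -m creep '[0.2,0,0,0,0.2,0,0,0,0,0,0,0]'
python3 -c "
from rig import *;s=observe();print(s['moment'],s['eef_pos'],s['ft_force'])"
```

```text
clock: 10.85
eef_pos: [0.4943, 0.1746, 0.1862]
tool_rot: [[-0.001, 0.987, 0.163], [0.0, 0.163, -0.987], [-1.0, -0.001, -0.0]]
ft_force: [-2.0, 1.5, -4.6]
opening: 0.0554
clock: 11.15
eef_pos: [0.4944, 0.1746, 0.1823]
tool_rot: [[-0.001, 0.987, 0.163], [0.0, 0.163, -0.987], [-1.0, -0.001, -0.0]]
ft_force: [-3.0, 1.9, -2.0]
opening: 0.0554
[ 0.38245347  0.77252451 -0.00090562] [0.49441038 0.17456246 0.1823071 ] [-3.00284224  1.86347431 -2.00506302]
```

```bash
python3 -m creep '[0,-0.06,-0.05,0,0.15,0,0,0,0,0,0,0]'
python3 -m creep '[0.2,0,0,0,0.15,0,0,0,0,0,0,0]'
python3 -c "
from rig import *;s=observe();print(s['moment'],s['eef_pos'],s['ft_force'])"
```

```text
clock: 11.45
eef_pos: [0.4943, 0.1748, 0.1811]
tool_rot: [[0.0, 0.987, 0.162], [-0.0, 0.162, -0.987], [-1.0, 0.0, 0.0]]
ft_force: [-2.0, 1.7, -1.5]
opening: 0.0555
clock: 11.75
eef_pos: [0.4943, 0.175, 0.1779]
tool_rot: [[0.0, 0.987, 0.162], [0.0, 0.162, -0.987], [-1.0, 0.0, -0.0]]
ft_force: [-2.4, 1.2, 1.0]
opening: 0.055
[0.20498321 0.72422215 0.01334684] [0.49433122 0.17503286 0.17788442] [-2.3844096   1.24012264  1.03303533]
```

```bash
python3 -m creep '[0,-0.05,-0.03,0,0.15,0,0,0,0,0,0,0]'
python3 -m creep '[0.15,0,0,0,0,0,0,0,0,0,0,0]'
python3 -c "
from rig import *;s=observe();print(s['moment'],s['eef_pos'],s['ft_force'])"
```

```text
clock: 12.05
eef_pos: [0.4943, 0.1755, 0.1773]
tool_rot: [[0.002, 0.987, 0.162], [0.0, 0.162, -0.987], [-1.0, 0.002, -0.0]]
ft_force: [-3.4, 0.7, 9.0]
opening: 0.0556
clock: 12.35
eef_pos: [0.4943, 0.176, 0.1768]
tool_rot: [[0.002, 0.987, 0.162], [0.001, 0.162, -0.987], [-1.0, 0.002, -0.0]]
ft_force: [-6.5, 0.7, 17.3]
opening: 0.0553
[-0.2550992   1.82735701 -0.13559168] [0.49434082 0.17596492 0.17681134] [-6.45281727  0.69224892 17.34207183]
```

The cell is over the spigot and resting on the pins: TCP z is 0.177, and 0.178 was expected. I'll ease the push a little, then turn in small steps and watch for the drop.

```bash
python3 -m creep '[-0.12,-0.06,0.02,0,0,0,0,0]'
python3 -m creep '[0,0,0,-0.06,0,0,0,-0.06,0,0,0,-0.06,0,0,0,-0.06]'
python3 -c "
from rig import *;s=observe();print(s['moment'],s['eef_pos'],s['ft_force'],s['joint_positions'][6])"
```

```text
clock: 12.55
eef_pos: [0.4942, 0.1754, 0.1773]
tool_rot: [[0.003, 0.987, 0.162], [0.001, 0.162, -0.987], [-1.0, 0.003, -0.001]]
ft_force: [-3.4, 0.4, 9.3]
opening: 0.0551
clock: 12.95
eef_pos: [0.4944, 0.1764, 0.1779]
tool_rot: [[0.003, 0.919, 0.394], [0.002, 0.394, -0.919], [-1.0, 0.004, -0.001]]
ft_force: [-4.0, 2.6, 12.0]
opening: 0.0553
[ 0.46150894  1.06504118 -0.18589041] [0.49439247 0.17642534 0.17785221] [-3.96085481  2.61878482 11.99077686] -18.24471194014549
```

```bash
for i in 1; do python3 -m creep '[0,0,0,-0.07,0,0,0,-0.07,0,0,0,-0.07,0,0,0,-0.07,0,0,0,-0.07]'; done
python3 -c "
from rig import *;s=observe();print(s['moment'],s['eef_pos'],s['ft_force'],s['joint_positions'][6])"
```

```text
clock: 13.45
eef_pos: [0.4946, 0.1762, 0.1778]
tool_rot: [[0.004, 0.728, 0.686], [0.002, 0.686, -0.728], [-1.0, 0.004, 0.001]]
ft_force: [-3.5, 2.5, 11.9]
opening: 0.0555
[ 0.35391383  0.8493217  -0.10771114] [0.49462647 0.17618348 0.17780341] [-3.5141992   2.45406366 11.85936406] -0.07435240066237876
```

```bash
python3 -m creep '[0,0,0,-0.07,0,0,0,-0.07,0,0,0,-0.07,0,0,0,-0.07]'
python3 -c "
from rig import *;s=observe();print(s['moment'],s['eef_pos'],s['ft_force'],s['joint_positions'][6])"
```

```text
clock: 13.85
eef_pos: [0.4948, 0.1761, 0.1777]
tool_rot: [[0.004, 0.51, 0.86], [0.002, 0.86, -0.51], [-1.0, 0.004, 0.002]]
ft_force: [-1.1, 1.6, 7.6]
opening: 0.0554
[ 0.31556006  0.12995198 -0.07169188] [0.49475967 0.17614439 0.17772641] [-1.14119406  1.57218802  7.57892647] 14.32774913567042
```

```bash
python3 -m creep '[0,0,0,-0.07,0,0,0,-0.07,0,0,0,-0.07]'
python3 -c "
from rig import *;s=observe();print(s['moment'],s['eef_pos'],s['ft_force'],s['joint_positions'][6])"
```

```text
clock: 14.15
eef_pos: [0.4951, 0.1762, 0.1778]
tool_rot: [[0.005, 0.32, 0.948], [0.002, 0.948, -0.32], [-1.0, 0.004, 0.004]]
ft_force: [-0.0, 2.6, 8.5]
opening: 0.0553
[ 0.54229775  0.12629723 -0.07056446] [0.49507245 0.17617656 0.17775829] [-0.03139419  2.62969529  8.53303683] 25.044773044646817
```

```bash
python3 -m creep '[0,0,0,-0.07,0,0,0,-0.07,0,0,0,-0.07]'
python3 -c "
from rig import *;s=observe();print(s['moment'],s['eef_pos'],s['ft_force'],s['joint_positions'][6])"
```

```text
clock: 14.45
eef_pos: [0.495, 0.1763, 0.1778]
tool_rot: [[0.005, 0.115, 0.993], [0.003, 0.993, -0.115], [-1.0, 0.003, 0.004]]
ft_force: [-2.0, 2.0, 10.0]
opening: 0.0551
[ 0.40222249  0.35810164 -0.14670645] [0.49504118 0.17625899 0.17777668] [-1.98948159  1.96808512  9.97063545] 35.68516704308436
```

```bash
python3 -m creep '[0,0,0,-0.07,0,0,0,-0.07,0,0,0,-0.07]'
python3 -c "
from rig import *;s=observe();print(s['moment'],s['eef_pos'],s['ft_force'],s['joint_positions'][6])"
```

```text
clock: 14.75
eef_pos: [0.4953, 0.1764, 0.1778]
tool_rot: [[0.005, -0.094, 0.996], [0.003, 0.996, 0.094], [-1.0, 0.003, 0.005]]
ft_force: [-1.5, 2.2, 8.5]
opening: 0.0552
[ 0.56708287  0.22940423 -0.10525766] [0.49525396 0.17639018 0.17782325] [-1.45738259  2.17940633  8.4768871 ] 46.2543173994291
```

```bash
python3 -m creep '[0,0,0,-0.07,0,0,0,-0.07,0,0,0,-0.07]'
python3 -c "
from rig import *;s=observe();print(s['moment'],s['eef_pos'],s['ft_force'],s['joint_positions'][6])"
```

```text
clock: 15.05
eef_pos: [0.4947, 0.1763, 0.1774]
tool_rot: [[0.004, -0.3, 0.954], [0.003, 0.954, 0.3], [-1.0, 0.002, 0.005]]
ft_force: [-0.5, 1.4, 1.6]
opening: 0.0552
[ 0.29004516  0.15474121 -0.0180591 ] [0.49474759 0.17633932 0.17735332] [-0.45053773  1.42598335  1.60823958] 56.75103968124048
```

The vertical force fell from 8.5 to 1.6 N, so the keyways may be lined up. I'll press down a little to test.

```bash
python3 -m creep '[0.15,0,0,0,0.1,0,0,0,0,0,0,0]'
python3 -c "
from rig import *;s=observe();print(s['moment'],s['eef_pos'],s['ft_force'],s['joint_positions'][6])"
```

```text
clock: 15.35
eef_pos: [0.4955, 0.1758, 0.1764]
tool_rot: [[0.005, -0.297, 0.955], [0.001, 0.955, 0.297], [-1.0, -0.001, 0.005]]
ft_force: [-4.2, -2.8, 22.5]
opening: 0.0551
[-0.45294584  1.07394986  0.29891084] [0.49550049 0.17579242 0.17640913] [-4.2394967  -2.79343497 22.45594919] 56.44736633844257
```

```bash
python3 -m creep '[-0.15,0,0,0,0,0,0,-0.05,0,0,0,0]'
python3 -c "
from rig import *;s=observe();print(s['moment'],s['eef_pos'],s['ft_force'],s['joint_positions'][6])"
```

```text
clock: 15.65
eef_pos: [0.4943, 0.1754, 0.1759]
tool_rot: [[0.003, -0.347, 0.938], [0.001, 0.938, 0.347], [-1.0, 0.0, 0.003]]
ft_force: [-1.8, 1.0, 6.8]
opening: 0.0555
[0.32018699 0.35365457 0.52384293] [0.49431019 0.17543366 0.17591681] [-1.77736782  0.99438594  6.82853777] 59.11893532967166
```

```bash
python3 -m creep '[0,0,0,-0.05,0,0,0,-0.05,0,0,0,0]'
python3 -c "
from rig import *;s=observe();print(s['moment'],s['eef_pos'],s['ft_force'],s['joint_positions'][6])"
```

```text
clock: 15.95
eef_pos: [0.4938, 0.175, 0.1748]
tool_rot: [[0.001, -0.437, 0.9], [0.001, 0.9, 0.437], [-1.0, 0.001, 0.002]]
ft_force: [0.8, 2.4, -2.9]
opening: 0.0553
[ 0.75910985 -0.28636125  0.05543907] [0.49383404 0.17504326 0.17476853] [ 0.78303229  2.44993073 -2.88172543] 63.9983779555628
```

z is now dropping freely: 0.1748 with no upward load. I'll lower on to the seal ring, expecting contact near 0.171.

```bash
python3 -m creep '[0.15,0,0,0,0.15,0,0,0,0,0,0,0]'
python3 -c "
from rig import *;s=observe();print(s['moment'],s['eef_pos'],s['ft_force'],s['joint_positions'][6])"
```

```text
clock: 16.25
eef_pos: [0.493, 0.1751, 0.1716]
tool_rot: [[0.0, -0.437, 0.9], [0.001, 0.9, 0.437], [-1.0, 0.001, 0.0]]
ft_force: [0.3, 4.9, -4.0]
opening: 0.0553
[ 1.14196283 -0.17637735  0.09972126] [0.49304923 0.1751093  0.17160066] [ 0.34603401  4.85490723 -4.0266508 ] 63.748013043606306
```

```bash
python3 -m creep '[0,0.07,0.03,0,0.15,0,0,0,0.15,0,0,0,0,0,0,0]'
python3 -c "
from rig import *;s=observe();print(s['moment'],s['eef_pos'],s['ft_force'],s['joint_positions'][6])"
```

```text
clock: 16.65
eef_pos: [0.4932, 0.1755, 0.1691]
tool_rot: [[0.0, -0.437, 0.9], [-0.0, 0.9, 0.437], [-1.0, -0.0, 0.0]]
ft_force: [-0.9, 1.7, 2.1]
opening: 0.0554
[ 0.53800658  0.09669901 -0.03837576] [0.49319357 0.17554295 0.16906209] [-0.85086267  1.73889773  2.10235389] 63.480651378010386
```

```bash
python3 -m creep '[0.15,0.03,0.01,0,0,0,0,0,0,0,0,0]'
python3 -c "
from rig import *;s=observe();print(s['moment'],s['eef_pos'],s['ft_force'],s['joint_positions'][6])"
```

```text
clock: 16.95
eef_pos: [0.4932, 0.1756, 0.1675]
tool_rot: [[0.0, -0.437, 0.9], [-0.0, 0.9, 0.437], [-1.0, -0.001, 0.0]]
ft_force: [-0.9, 0.0, 3.8]
opening: 0.0554
[0.20882247 0.06606428 0.03169741] [0.49319093 0.17557971 0.16749556] [-0.92565156  0.03685755  3.80487912] 63.34987394549641
```

```bash
python3 -m creep '[0.15,0,0,0,0,0,0,0,0,0,0,0]'
python3 -c "
from rig import *;s=observe();print(s['moment'],s['eef_pos'],s['ft_force'],s['joint_positions'][6])"
```

```text
clock: 17.25
eef_pos: [0.4932, 0.1756, 0.167]
tool_rot: [[0.001, -0.437, 0.9], [-0.001, 0.9, 0.437], [-1.0, -0.001, 0.0]]
ft_force: [-5.1, -1.6, 14.5]
opening: 0.0552
[-0.3639104   0.77755041  0.06480192] [0.49323501 0.17563065 0.16695022] [-5.10872848 -1.62456416 14.54303366] 63.24392200293374
```

```bash
python3 -m creep '[0.15,0,0,0,0,0,0,0,0,0,0,0]'
python3 -c "
from rig import *;s=observe();print(s['moment'],s['eef_pos'],s['ft_force'],s['joint_positions'][6])"
```

```text
clock: 17.55
eef_pos: [0.4933, 0.1757, 0.1669]
tool_rot: [[0.001, -0.436, 0.9], [-0.002, 0.9, 0.436], [-1.0, -0.003, 0.0]]
ft_force: [-9.6, -5.9, 28.4]
opening: 0.0551
[-0.9686156   1.96769814  0.04642017] [0.49330574 0.17568249 0.16688934] [-9.61523259 -5.8751272  28.4174319 ] 63.14046663530176
```

```bash
python3 -m creep '[0.1,0,0,0,0,0,0,0,0,0,0,0]'
python3 -c "
from rig import *;s=observe();print(s['moment'],s['eef_pos'],s['ft_force'],s['joint_positions'][6])"
```

```text
clock: 17.85
eef_pos: [0.4933, 0.1757, 0.1668]
tool_rot: [[0.002, -0.436, 0.9], [-0.003, 0.9, 0.436], [-1.0, -0.004, 0.0]]
ft_force: [-11.8, -8.6, 37.9]
opening: 0.0551
[-1.47556701  2.63902585  0.10564973] [0.49334462 0.17573135 0.166843  ] [-11.80675989  -8.63050826  37.91197781] 63.07249458157409
```

There is a stiff stop at TCP z 0.1669, against 0.167 expected. Side loads have built up, though, so I can't rule out drag on the pins. I'll back off, find the keyway's free play in rotation, centre it, and push again.

```bash
python3 -m creep '[-0.35,0,0,0,0,0,0,-0.05,0,0,0,0]'
python3 -c "
from rig import *;s=observe();print(s['moment'],s['eef_pos'],s['ft_force'],s['joint_positions'][6])"
```

```text
clock: 18.15
eef_pos: [0.4935, 0.1756, 0.1672]
tool_rot: [[0.001, -0.482, 0.876], [-0.0, 0.876, 0.482], [-1.0, -0.001, 0.001]]
ft_force: [-0.1, -0.2, 5.3]
opening: 0.0554
[ 0.14154786 -0.03564075  0.08067383] [0.49351006 0.1755719  0.16722809] [-0.14146737 -0.21122786  5.29683814] 65.82634664646511
```

```bash
python3 -m creep '[0,0,0,-0.05,0,0,0,-0.03,0,0,0,0]'
python3 -c "
from rig import *;s=observe();print(s['moment'],s['eef_pos'],s['ft_force'],s['joint_positions'][6])"
```

```text
clock: 18.45
eef_pos: [0.4933, 0.176, 0.1672]
tool_rot: [[0.0, -0.549, 0.836], [0.0, 0.836, 0.549], [-1.0, 0.0, 0.001]]
ft_force: [-1.5, 0.5, 5.4]
opening: 0.0555
[ 0.20507713  0.14694213 -0.1082797 ] [0.49333697 0.1759595  0.16717108] [-1.50160288  0.50278637  5.35390492] 69.72627125711995
```

```bash
python3 -m creep '[0,0,0,-0.05,0,0,0,0]'
python3 -c "
from rig import *;s=observe();print(s['moment'],s['eef_pos'],s['ft_force'],s['joint_positions'][6])"
```

```text
clock: 18.65
eef_pos: [0.4933, 0.1761, 0.1672]
tool_rot: [[0.0, -0.59, 0.808], [0.001, 0.808, 0.59], [-1.0, 0.001, 0.001]]
ft_force: [-1.2, 1.5, 6.9]
opening: 0.0552
[ 0.39908355  0.24392281 -0.53446847] [0.49329822 0.17608608 0.16717598] [-1.23755615  1.46625227  6.85373994] 72.16980110461868
```

```bash
python3 -m creep '[0,0,0,-0.05,0,0,0,0]'
python3 -c "
from rig import *;s=observe();print(s['moment'],s['eef_pos'],s['ft_force'],s['joint_positions'][6])"
```

```text
clock: 18.85
eef_pos: [0.4935, 0.1763, 0.1672]
tool_rot: [[0.0, -0.628, 0.778], [0.002, 0.778, 0.628], [-1.0, 0.001, 0.001]]
ft_force: [-2.0, 2.0, 6.3]
opening: 0.0553
[ 0.6650244   0.05335583 -1.128748  ] [0.49348074 0.17630459 0.1671875 ] [-1.99426385  2.02223483  6.26981099] 74.57634475172203
```

```bash
python3 -m creep '[0,0,0,0.08,0,0,0,0.07,0,0,0,0]'
python3 -c "
from rig import *;s=observe();print(s['moment'],s['eef_pos'],s['ft_force'],s['joint_positions'][6])"
```

```text
clock: 19.15
eef_pos: [0.4936, 0.1758, 0.1672]
tool_rot: [[0.001, -0.505, 0.863], [-0.0, 0.863, 0.505], [-1.0, -0.001, 0.001]]
ft_force: [-0.1, 0.7, 5.1]
opening: 0.0554
[ 0.29425645 -0.08548076 -0.13560894] [0.49359564 0.17583435 0.16722393] [-0.05876695  0.67585642  5.10129853] 67.1466333830162
```

```bash
python3 -m creep '[0,0,0,0.05,0,0,0,0]'
python3 -c "
from rig import *;s=observe();print(s['moment'],s['eef_pos'],s['ft_force'],s['joint_positions'][6])"
```

```text
clock: 19.35
eef_pos: [0.4936, 0.1758, 0.1672]
tool_rot: [[0.001, -0.462, 0.887], [-0.0, 0.887, 0.462], [-1.0, -0.001, 0.001]]
ft_force: [0.0, 0.6, 5.2]
opening: 0.0554
[ 0.25193218 -0.10065602  0.00304678] [0.4935637  0.17579217 0.16717933] [0.03893014 0.62543171 5.20223198] 64.71117016955786
```

```bash
python3 -m creep '[0,0,0,0.05,0,0,0,0]'
python3 -c "
from rig import *;s=observe();print(s['moment'],s['eef_pos'],s['ft_force'],s['joint_positions'][6])"
```

```text
clock: 19.55
eef_pos: [0.4935, 0.1761, 0.1672]
tool_rot: [[0.001, -0.418, 0.909], [0.0, 0.909, 0.418], [-1.0, -0.0, 0.001]]
ft_force: [-0.4, 1.9, 5.8]
opening: 0.0556
[ 0.37395245 -0.03040285  0.01939223] [0.49349201 0.17611492 0.16721708] [-0.4467691   1.91231697  5.77092062] 62.252209950246716
```

The rotation is free, with Mz about 0 near j7 62–66°. I'll centre it and push home with the side loads trimmed.

```bash
python3 -m creep '[0.1,0.03,0,-0.03,0.05,0,0,0,0,0,0,0]'
python3 -c "
from rig import *;s=observe();print(s['moment'],s['eef_pos'],s['ft_force'],s['joint_positions'][6])"
```

```text
clock: 19.85
eef_pos: [0.4937, 0.1763, 0.1669]
tool_rot: [[0.002, -0.445, 0.895], [-0.0, 0.895, 0.445], [-1.0, -0.001, 0.002]]
ft_force: [-3.7, -2.6, 16.1]
opening: 0.0553
[-0.23123308  0.64514266  0.04938453] [0.49374539 0.17631888 0.16689477] [-3.65783214 -2.57864037 16.07437998] 63.66246366922121
```

```bash
python3 -m creep '[0.1,-0.02,-0.06,0,0,0,0,0,0,0,0,0]'
python3 -c "
from rig import *;s=observe();print(s['moment'],s['eef_pos'],s['ft_force'],s['joint_positions'][6])"
```

```text
clock: 20.15
eef_pos: [0.4938, 0.1763, 0.1668]
tool_rot: [[0.003, -0.445, 0.895], [-0.0, 0.895, 0.445], [-1.0, -0.002, 0.003]]
ft_force: [-5.6, -3.0, 24.9]
opening: 0.0554
[-0.3755596   1.01201242  0.05774602] [0.49380237 0.17628699 0.1668382 ] [-5.60874843 -3.03343436 24.93470282] 63.62696787819207
```

Run:
```python
from rig import *
from h import *
np.set_printoptions(precision=4,suppress=True)
f=grab_frame("scene"); np.savez("s4.npz",**f); crop(f,355,395,150,200,12,"pics/s4b.png"); crop(f,180,460,60,310,2.8,"pics/s4.png")
for z in(.198,.1865,.141,.135): print(z,((proj(f,[.4955,.1757,z])-[355,150])*12).round())
def capz(n,xy,lo,hi):
    P=cloud(load(n)).reshape(-1,3); m=(np.hypot(P[:,0]-xy[0],P[:,1]-xy[1])<.022)&(P[:,2]>lo)&(P[:,2]<hi); print(n,np.median(P[m],0),m.sum())
capz("s2.npz",(.5515,-.2),.055,.08); capz("scene3.npz",(.4965,.176),.238,.265); capz("s4.npz",(.4965,.176),.186,.215)
s=observe();print(s["eef_pos"],s["ft_force"])
```

```text
0.198 [222. 239.]
0.1865 [218. 274.]
0.141 [204. 409.]
0.135 [202. 427.]
s2.npz [ 0.5519 -0.1999  0.066 ] 141
scene3.npz [0.4978 0.1724 0.248 ] 102
s4.npz [0.5038 0.182  0.1964] 53
[0.4938 0.1763 0.1669] [-4.671  -3.0886 24.5306]
```

View pics/s4b.png

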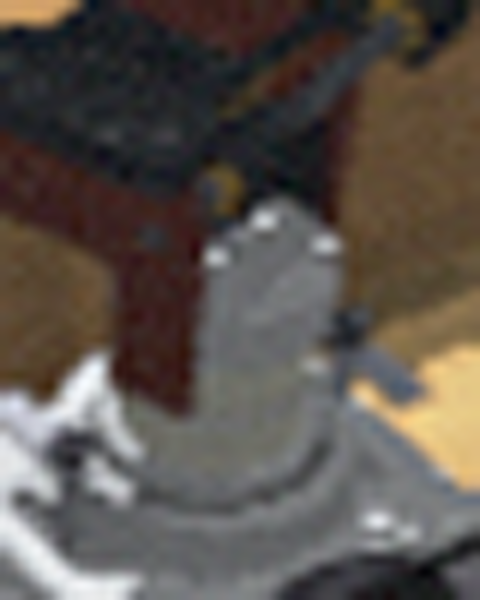

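View pics/s4.png

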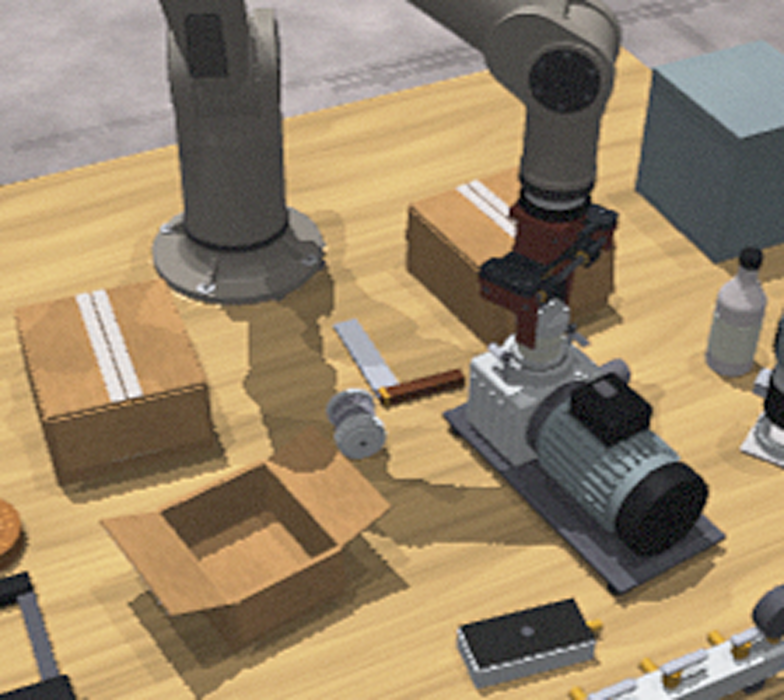

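The pictures show the cell seated on the flange, with its foot covering the seal ring near s4b (215,490). Both flaps are folded out and the old cell hasn't moved. The cap reads 0.1964 m; this camera reads about 1 mm low, and fully home is 0.198. The push is a steady 25 N against a hard stop, so I'm handing in.

```bash
python3 -c "
from rig import *
print(job_done());s=observe();print(s['clock'],s['eef_pos'],s['ft_force'],s['moment'],s['opening'])"
```

```text
the job is handed in; nothing more can be done
None
the job is handed in; nothing more can be done
```

The job is handed in: the new cell is on the spigot with its keyways over the pins, still gripped and pushed against its stop. The robot clock was about 20 s of the 61 s allowed.

I pushed both flaps out with the closed fingers, then gripped the cell by its collar and lifted it on to the spigot. I turned it about 105° until it dropped over the pins, then centred the twist in the free play and pushed down.

**Last checks**
- **Flaps:** the left measured about 2.79 rad and the right about 2.74 rad, measured before I lifted the cell. The last picture still shows both folded out.
- **Seating:** there is a rigid stop at TCP z 0.1668–0.1669, where 0.167 was expected. The push was about 25 N with almost no twist (0.06 N m).
- **Cap height:** the camera read 0.1964 m. That camera reads about 1 mm low, and fully home is 0.198.
- **Grip:** the opening was steady at 55 mm.
- **Other objects:** the old cell and other things in the last view look untouched; I did not measure them.

**What disagreed**
- **Home height:** the level where the cell rested on the pins implied home about 0.5 mm lower than the stop I found. The light spring forces didn't settle this either. The stop stayed at the same height after I backed off, centred and pushed again, so I took it as home.
- **Side load:** about 6 N of sideways load remained at the end.
- **Cameras:** the two views differed by 2–4 mm in x and y.

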